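# Set the weighing tray on the shop scale and zero it

## Task

The weighing tray is tucked under the display riser behind a low sill, only its tail within reach: bring it out and lower it gently onto the shop scale, so that all three ball feet settle fully home in their seats with the tail between the display's two cheeks, where only the carrying bar can be held. Once the tray is seated and let go, and not before, slide the lock tab fully aside to its stop and press the zero key under it right down, then release the key. Do not knock over or shove the jars and the oil bottle.

Things in the scene. Friction and masses are not known exactly. Their poses are not given: they have to be found in the camera images.
- tray: Loose aluminium weighing tray, 0.25-0.42 kg. Origin below the plate's centre, level with the undersides of the feet; z up. Plate 120 (x) x 110 (y) mm, 8 thick, underside at z = 18, upright rails to z = 40 on both y edges. Three 18 mm steel ball feet, centres (-48, 38, 9), (-48, -38, 9), (48, 0, 9) mm. Centre of mass near the bar. Starts on the table half under the riser, tail sticking out.
- tray_bar (a point): grip point, at (0, 0, 80) mm of the tray: middle of its wooden carrying bar, 12 mm square, 84 mm long along the tray's y, on two uprights at y = -37 and 37 (68 mm free between them); fingers close along the tray's x. At the start it is under the riser's board, out of reach.
- tray_tail (a point): grip point, at (-92, 0, 40) mm of the tray, of its tail: an upright fin 10 mm thick in y, z = 22 to 56, that sticks out from x = -60 to -112 mm; fingers close along the tray's y
- riser: Fixed wooden riser, a board on two end panels, open in front and behind. Origin on the table, 45 mm in front (-x) of the board's front edge. Board x = 45 to 195 mm, 196 wide, underside 118, top 134 mm up; panels 18 thick, 160 mm apart inside. A sill on the table, 8 mm high, x = 50 to 60, crosses the opening between the tray's front feet and its rear foot.
- scale: Fixed grey scale; origin on the table under the seats; axes as the seated tray's. L-shaped deck 35 mm high: x = -155 to 75, y = -65 to 65, and x = -75 to 75, y = -145 to -65 mm. Display column x = -154 to -128, 100 wide, 140 mm high; from it two cheeks, 113 mm high, reach to x = -67, with a 24 mm gap (y = -12 to 12) for the tail: no room for fingers there. Key and lock at -y, towards the robot.
- seat (a point): 41.7 mm above the table on the scale's origin: where the seated tray's origin lies, with the tray's axes along the scale's
- seat_cone (a point): apex, 38 mm above the table, of the slippery eight-sided 90 degree steel cone at (-48, 38) mm of the scale, open 12 mm all round at its rim (51 mm up); takes the foot at (-48, 38)
- seat_groove (a point): apex line's middle, 38 mm above the table, of the slippery 90 degree steel V groove at (-48, -38) mm of the scale, 36 mm long along y, open 12 mm to each side; takes the foot at (-48, -38)
- seat_flat (a point): centre of the flat steel seat, 32 mm across, 41.7 mm above the table, at (48, 0) mm of the scale; takes the foot at (48, 0)
- lock (a joint): sliding lock tab, m: 0 covers the key, grows along the scale's +x to its stop at 0.055; stays where left (friction about 1.5 N). Cover 44 (x) x 62 (y) mm, top 65 mm above the table, with an upright lug in its middle, 12 mm thick in x, 26 in y, from 65 to 101 mm above the table.
- lock_grip (a point): on the lug's axis, 89 mm above the table (12 mm under the lug's top); moves with the tab
- key (a joint): zero key, m: 0 up, 0.006 fully down; springs back; fully down takes 5 N
- key_top (a point): centre of the key's top, 28 mm across, 57 mm above the table when up; at (-35, -108) mm of the scale; the tab at joint 0 is right above it
- jar_a: loose honey jar on the riser's board, 66 mm across, 85 mm high, origin at the middle of its underside; leave it alone
- jar_b: the other honey jar on the riser's board, same size; leave it alone
- jar_c: loose honey jar on the table between riser and scale, 72 mm across, 100 mm high, origin at the middle of its underside; leave it alone
- oil: loose tall oil bottle on the table farther back, 64 mm across, 240 mm high, origin at the middle of its underside; leave it alone
There are look-alikes about, which are no part of the job. What is shaped like the tray but black or yellow is not meant.

How it is judged:
By the outcome, as a careful person would: the job done as asked, in the order asked, and still so for the second after the job is handed in, with the robot touching nothing.
It also fails if it takes over 72 s, if anything falls off the work surface, if the arm or the gripper's body presses on something with over 40 N, if the wrist force passes 120 N, or if a joint passes its speed limit or range.

## Robot

A 7-joint arm with a two-finger parallel gripper is mounted at the origin on the work surface. World frame = base frame: x ahead of the robot, y to its left, z up, the work surface at z = 0. Lengths are in m, angles in rad, forces in N, time in s.
With the tool pointing down it reaches from about 0.425 to 0.875 m from the base axis. Payload 4.7 kg.
Tool frame: the origin (TCP) lies at the very end of the fingers, on their centre line; the grasp point (between the pads) lies 19 mm behind it; z points along the fingers, y is the line along which they close (so a half turn about z gives the same grasp; the last joint's range is limited). The gripper opens to 85 mm and grips with 20 to 120 N. Pads are 22 mm wide; open, the fingers measure 114 mm over their backs; the gripper's body (76 mm by 85 mm) begins 54 mm behind the grasp point. The pads swing forward as they close: fully open they stand 13 mm farther back than shut.
Start: joints at [-1.137, 0.321, -0.07, 1.45, 0.023, 1.371, -0.057], TCP at [0.265, 0.594, 0.231] pointing down, gripper open.
Joint ranges: [-2.86, 2.86], [-0.3, 2.09], [-1.38, 1.24], [0.06, 2.45], [-1.56, 4.7], [0.09, 2.05], [-2.69, 2.69]. Speed limits (rad/s): [2.57, 2.57, 3.14, 3.14, 3.14, 3.14, 3.14].

## Interface

Orientations are given as a rotation vector (axis times angle).
In Python, from workcell import robot gives the robot as it stands. The module is installed in compiled form; this text tells all that it offers.
- The arm moves only by the tool apply_moves, never from a script. Its argument "moves" is a list of rows, each a list of 3 entries, a list of its own where there are three numbers: the shift along the tool's x, y, z scaled (see below), then the turn, a rotation vector about the tool's x, y, z scaled (see below), then the opening, from 0 (shut) to 1 (fully open). In form: [[[x, y, z], [rx, ry, rz], hand], ...]. A call has 1 to 20 rows; each row is the pose to reach, as a shift and turn from the pose commanded when the call began, along the tool's axes at that moment; what a row does not reach only later rows make up. The controller multiplies each number of a shift by 60 cm and each number of a turn by 2 rad. A row lasts 1/12 s, in which the tool goes at most 41.7 mm and 7.16 degrees, less where a joint would pass 70% of its speed; a pose out of reach is approached as far as the arm can. A call with a number of a shift or a turn outside -1 to 1 is refused whole. A call with a gripper value outside its range is refused whole. The fingers move at their own pace and stop on an object; "grip_force" is the grip in N (left out, the last holds). Time passes only in rows, so rows that repeat a pose let the fingers close. It gives the time, the measured TCP pose, the force, the opening and the grip force at its end, in the units of the state.
- robot.state(): the state, without advancing time (a new reading comes with each control period).
- robot.get_image(name): name is "scene" or "side" or "wrist"; returns a dict with "image" (400x640x3 uint8, blue, green, red), "depth" (400x640 float32, m along the optical axis (not along the pixel's ray), 0 where there is no reading), "fx", "fy", "cx", "cy" (pixels), "R" (3x3) and "t" (3): a world point X has camera coordinates R X + t; the wrist camera has in their place "mount" (4x4, takes a point from camera to tool coordinates, whose origin is the TCP and whose axes are the flange's). Camera axes: x right, y down, z forward; pixel columns grow to the right and rows downward; lengths in m; the calibration is good to about 2 mm. The wrist camera is an equidistant fisheye: a pixel r from the principal point sees the ray r / f radians off the axis. A picture is of the moment at which its call begins: read the wrist's pose just before it.
- robot.sign_off(): hands the job in; it is judged then, once.
The state is a dict: "clock": time; "joint_positions": joint angles; "qvel": joint speeds; "joint_efforts": joint torques, N m; "position": TCP position; "tcp_rot": TCP orientation; "ft_force": force on the tool from outside, world axes, zero at the start; "moment": the same for the moment, N m; "finger_gap": finger opening in m; "gripper_force": force on a finger pad.
Only numpy, scipy, OpenCV 4.12 (cv2) and the standard library are available. Lean on these libraries where they do the work, as an engineer would, in place of code of your own. Each camera call takes 0.05 s, during which the arm holds its last target. There are 200 camera calls.

## Working session

There is one attempt and no reset: what is moved stays moved. The work goes in short steps, Python scripts to look and compute and a tool call to move; the robot and the scene stay as the last step left them, time stands still between calls to the robot, and variables do not carry over. Pictures are saved under pics/ and viewed, at most 10 in all, crops included, and the job is handed in when it is done.

Besides the shell and the picture viewer there is one more tool, called after "Request:" as name(argument=value, ...) on one line, values as JSON. apply_moves: Moves the arm, as the interface text tells. Its arguments: {"type":"object","properties":{"moves":{"type":"array","items":{"type":"array"}},"grip_force":{"type":"number"}},"required":["moves"]}

```bash
mkdir -p pics; cat > h.py <<'E'
import numpy as np, cv2
from workcell import robot
from scipy.spatial.transform import Rotation as Ro
def cloud(d):
    v,u=np.mgrid[0:400,0:640]; z=d["depth"]
    P=np.stack([(u-d["cx"])/d["fx"]*z,(v-d["cy"])/d["fy"]*z,z],-1)
    W=(P-d["t"])@d["R"]
    W[z==0]=np.nan
    return W
E
python3 - <<'E'
from h import *
s=robot.state(); print(s)
for n in("scene","side"):
    d=robot.get_image(n); cv2.imwrite(f"pics/{n}0.png",d["image"]); np.savez(f"{n}0.npz",**d); print(n,d["fx"],d["cx"],d["cy"],d["R"].round(3).tolist(),d["t"])
d=robot.get_image("wrist"); cv2.imwrite("pics/w0.png",d["image"]);print(d["mount"],d["fx"],d["cx"])
E
```

```text
{'clock': 0.0, 'joint_positions': array([-1.13692486,  0.32183384, -0.07006592,  1.45166251,  0.02261961,
        1.37078408, -0.05689219]), 'qvel': array([ 0.00172474,  0.00058784,  0.00033784, -0.00110093, -0.00025769,
        0.00047967, -0.00182254]), 'joint_efforts': array([ 7.90188369e-04, -4.93563831e+01, -3.81771075e-01, -3.14341843e+01,
        1.30900269e-02,  1.12580694e-02,  3.64879975e-05]), 'position': array([0.2647554 , 0.59305942, 0.23022258]), 'tcp_rot': array([-6.54450102e-01, -3.07238629e+00,  2.95452422e-03]), 'ft_force': array([ 0.34220892, -0.62900211,  0.47411749]), 'moment': array([0.0172078 , 0.00982073, 0.06005143]), 'gripper_force': 0.0, 'finger_gap': 0.08483228336932454}
scene 442.6015642864873 325.1370514460999 200.26201014932406 [[0.204, 0.979, 0.004], [0.582, -0.118, -0.805], [-0.788, 0.166, -0.593]] [-0.1097128  -0.21119696  1.73993525]
side 385.35493832287364 319.36431914771214 193.44758350778082 [[0.973, -0.229, -0.022], [-0.16, -0.607, -0.779], [0.165, 0.761, -0.627]] [-0.53044034  0.16598053  0.99556197]
[[-9.76900508e-04 -9.64008110e-01 -2.65871038e-01  6.85512563e-02]
 [ 9.99999512e-01 -9.80424979e-04 -1.19465440e-04 -1.40313490e-03]
 [-1.45500954e-04 -2.65871025e-01  9.64008598e-01 -1.43817760e-01]
 [ 0.00000000e+00  0.00000000e+00  0.00000000e+00  1.00000000e+00]] 309.70691628693146 320.14728588981933
```

View pics/scene0.png

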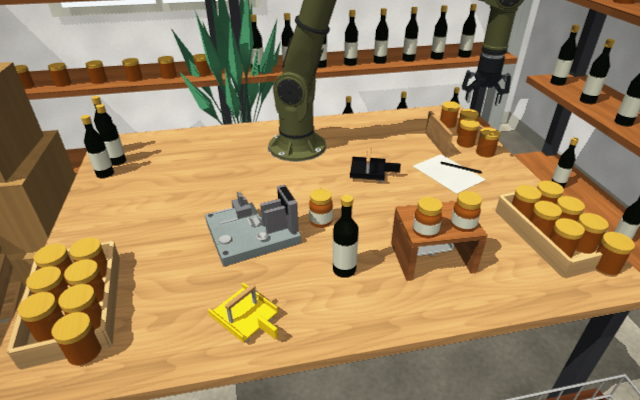

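View pics/side0.png

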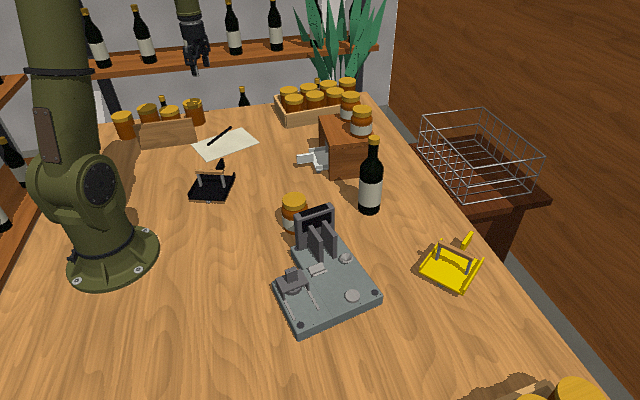

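Candidates: the aluminium tray under the riser (side 312,157; scene 432,248), the black look-alike (scene 370,168; side 212,185) and the yellow one (scene 245,312; side 450,267). The description picks the aluminium one under the riser. The scale is at scene (252,230), the oil bottle at scene (345,245) and jar_c at scene (320,208).

```bash
python3 - <<'E'
from h import *
a=cv2.imread("pics/side0.png")
c1=cv2.resize(a[110:190,280:400],(800,533),interpolation=cv2.INTER_CUBIC)[:, :480]
c2=cv2.resize(a[195:345,260:395],(0,0),fx=3.55,fy=3.55,interpolation=cv2.INTER_CUBIC)
c=np.zeros((533,800,3),np.uint8); c[:,:400]=cv2.resize(a[130:190,290:335],(400,533),interpolation=cv2.INTER_CUBIC); c[:, 400:]=cv2.resize(a[195:345,265:385],(400,533))
cv2.imwrite("pics/c.png",c)
for n in("scene0","side0"):
    d=dict(np.load(n+".npz")); W=cloud(d)
    R,cx=d["R"],d["cx"]
    np.save(n+"W.npy",W)
    hsv=cv2.cvtColor(d["image"],cv2.COLOR_BGR2HSV)
    # table check
    print(n,"table z",np.nanmedian(W[(abs(W[...,2])<.02)][:,2]))
    # scale: z~0.035 greyish
    m=(abs(W[...,2]-.035)<.006)&(hsv[...,1]<90)
    k,l,st,ce=cv2.connectedComponentsWithStats(m.astype(np.uint8))
    for i in range(1,k):
        if st[i,4]>60:
            p=W[l==i][:,:2].astype(np.float32); r=cv2.minAreaRect(p); print("deck",st[i],r)
    m=(abs(W[...,2]-.134)<.005)&(W[...,0]>.2)
    k,l,st,ce=cv2.connectedComponentsWithStats(m.astype(np.uint8))
    for i in range(1,k):
        if st[i,4]>60:
            p=W[l==i][:,:2].astype(np.float32); r=cv2.minAreaRect(p); print("134",st[i],r)
E
```

```text
scene0 table z 0.002294433268893894
deck [528  20  34  15  73] ((-1.222595453262329, 1.8924498558044434), (0.3407384753227234, 0.06676296889781952), 5.1280927658081055)
deck [  0  40 177  13 361] ((-1.3723034858703613, -1.0250756740570068), (0.061764225363731384, 0.9805707335472107), 0.4919355809688568)
deck [610  54  30  16  78] ((-0.5185976028442383, 1.9042959213256836), (0.023004211485385895, 0.2397942692041397), 88.51302337646484)
deck [350 157  49  22 330] ((0.2631111741065979, 0.23426266014575958), (0.16354191303253174, 0.1242973580956459), 70.61627197265625)
deck [ 205  203   96   58 2343] ((0.4926718473434448, -0.21134048700332642), (0.21427138149738312, 0.2294289618730545), 13.343365669250488)
deck [309 213  24  10  80] ((0.4975496828556061, -0.00675877183675766), (0.06977726519107819, 0.03131627291440964), 75.41088104248047)
134 [278 190  20  19  75] ((0.5186424851417542, -0.11262615025043488), (0.09362882375717163, 0.023678191006183624), 28.674110412597656)
134 [ 396  201   92   45 1393] ((0.6958785653114319, 0.2714576721191406), (0.1979164034128189, 0.1575895994901657), 8
[... 962 characters left out ...]
3084737360477448), 12.652199745178223)
134 [232   6  39   5  65] ((0.5509923696517944, 1.9029899835586548), (0.030879950150847435, 0.24110770225524902), 88.389404296875)
134 [439  18 201 117 599] ((1.542912483215332, 0.6542843580245972), (1.3145887851715088, 0.0129751767963171), 89.88362121582031)
134 [318 114  50  33 896] ((0.6844470500946045, 0.2690153121948242), (0.20100907981395721, 0.12189452350139618), 87.5303726196289)
134 [360 172  24   8  66] ((0.6908543109893799, -0.001887694001197815), (0.026677804067730904, 0.06153570115566254), 74.86662292480469)
134 [293 205  42  18 194] ((0.5097181797027588, -0.11402375996112823), (0.10010696947574615, 0.025483472272753716), 5.063364505767822)
```

View pics/c.png

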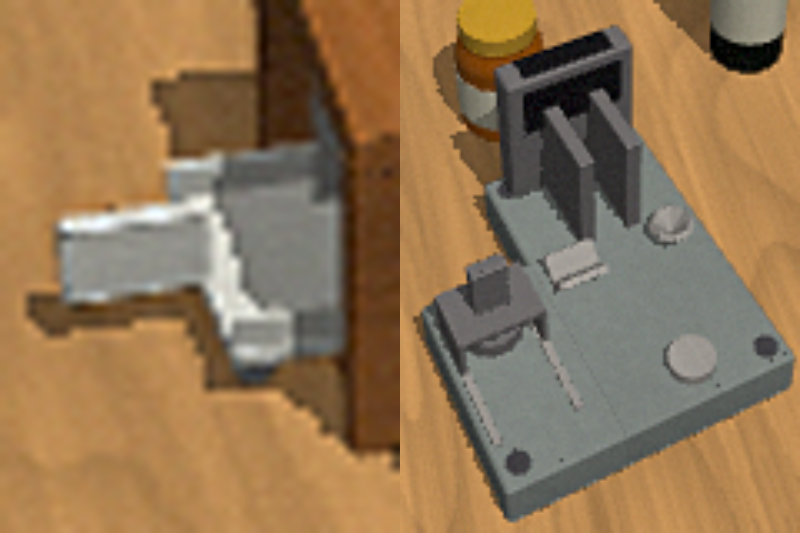

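```bash
python3 - <<'E'
from h import *
s=robot.state(); M=Ro.from_rotvec(s["tcp_rot"]).as_matrix(); print(M.round(3))
for n in("scene0","side0"):
    d=dict(np.load(n+".npz")); W=np.load(n+"W.npy")
    hsv=cv2.cvtColor(d["image"],cv2.COLOR_BGR2HSV)
    m=(hsv[...,1]<60)&(W[...,0]>.4)&(W[...,0]<.8)&(abs(W[...,1]-.27)<.1)&(W[...,2]>.01)&(W[...,2]<.1)
    p=W[m]; print(n,len(p))
    # bins along x
    for a in np.arange(.44,.78,.01):
        q=p[(p[:,0]>=a)&(p[:,0]<a+.01)]
        if len(q)>3: print(round(a,2),len(q),q[:,1].min().round(4),q[:,1].max().round(4),q[:,2].min().round(3),q[:,2].max().round(3), "top", q[q[:,2]>q[:,2].max()-.006][:,1].mean().round(4))
    for nm,c,zr in(("jarc",(.5,-.0),(.09,.11)),("oil",(.7,.01),(.06,.25)),("ja",(.69,.23),(.2,.23)),("jb",(.69,.31),(.2,.23))):
        q=W[(np.hypot(W[...,0]-c[0],W[...,1]-c[1])<.06)&(W[...,2]>zr[0])&(W[...,2]<zr[1])]
        if len(q): print(nm,q.min(0).round(3),q.max(0).round(3))
E
```

```text
[[-0.913  0.408 -0.001]
 [ 0.408  0.913 -0.001]
 [-0.    -0.002 -1.   ]]
scene0 286
0.67 46 0.2361 0.3236 0.025 0.031 top 0.2739
0.68 80 0.2305 0.325 0.024 0.033 top 0.2815
0.69 132 0.2268 0.3259 0.011 0.044 top 0.3242
0.7 26 0.2245 0.3239 0.023 0.033 top 0.2694
jarc [ 0.445 -0.031  0.09 ] [0.509 0.03  0.106]
oil [ 0.675 -0.013  0.06 ] [0.729 0.051 0.245]
ja [0.697 0.191 0.201] [0.749 0.247 0.225]
jb [0.697 0.294 0.2  ] [0.749 0.353 0.225]
side0 534
0.53 25 0.2611 0.2753 0.025 0.057 top 0.2687
0.54 31 0.2613 0.2706 0.023 0.057 top 0.2668
0.55 25 0.2611 0.2682 0.025 0.058 top 0.2641
0.56 30 0.2602 0.2718 0.021 0.057 top 0.2663
0.57 30 0.2589 0.2721 0.019 0.055 top 0.2677
0.58 57 0.2123 0.3258 0.019 0.058 top 0.2654
0.59 68 0.2093 0.3227 0.01 0.042 top 0.2629
0.6 65 0.2104 0.3275 0.017 0.041 top 0.2369
0.61 70 0.2114 0.3237 0.02 0.041 top 0.2634
0.62 60 0.2134 0.3252 0.016 0.04 top 0.276
0.63 53 0.2483 0.3567 0.019 0.066 top 0.3118
0.64 20 0.2936 0.3075 0.021 0.06 top 0.3052
jarc [ 0.446 -0.035  0.09 ] [0.508 0.03  0.104]
oil [ 0.663 -0.016  0.06 ] [0.725 0.036 0.241]
ja [0.702 0.187 0.2  ] [0.749 0.246 0.221]
jb [0.698 0.29  0.2  ] [0.748 0.35  0.221]
```

Tail fin at about (0.55, 0.267) with its tip at x = 0.53, and jars and bottle located. Helper for move numbers next.

```bash
cat >> h.py <<'E'
def go(pos,az,verbose=True):
    "row numbers to bring TCP to pos, tool down with tool x at azimuth az (deg)"
    s=robot.state(); M=Ro.from_rotvec(s["tcp_rot"]).as_matrix()
    a=np.radians(az); T=np.array([[np.cos(a),np.sin(a),0],[np.sin(a),-np.cos(a),0],[0,0,-1]])
    sh=M.T@(np.array(pos)-s["position"])/.6
    tu=Ro.from_matrix(M.T@T).as_rotvec()/2
    print("row",sh.round(4).tolist(),tu.round(4).tolist())
def wrist(name=None):
    s=robot.state(); d=robot.get_image("wrist")
    M=Ro.from_rotvec(s["tcp_rot"]).as_matrix()
    v,u=np.mgrid[0:400,0:640]; x=(u-d["cx"])/d["fx"]; y=(v-d["cy"])/d["fy"]; r=np.hypot(x,y)+1e-9
    ray=np.stack([np.sin(r)*x/r,np.sin(r)*y/r,np.cos(r)],-1)
    z=d["depth"]; P=ray/ray[...,2:]*z[...,None]
    m=d["mount"]; P=P@m[:3,:3].T+m[:3,3]
    W=P@M.T+s["position"]; W[(z==0)|(r>1.4)]=np.nan
    if name: cv2.imwrite(f"pics/{name}.png",d["image"])
    D=ray@m[:3,:3].T@M.T; C=M@m[:3,3]+s["position"]
    return d["image"],W,C,D
E
python3 -c "
from h import *
go((.52,.267,.2),180)"
```

```text
row [-0.6099, -0.323, 0.0513] [-0.0008, -0.0001, -0.2099]
```

Request:
apply_moves(moves=[[[-0.3, -0.16, 0], [0, 0, -0.1], 1], [[-0.61, -0.323, 0.05], [0, 0, -0.21], 1], [[-0.61, -0.323, 0.05], [0, 0, -0.21], 1], [[-0.61, -0.323, 0.05], [0, 0, -0.21], 1], [[-0.61, -0.323, 0.05], [0, 0, -0.21], 1], [[-0.61, -0.323, 0.05], [0, 0, -0.21], 1], [[-0.61, -0.323, 0.05], [0, 0, -0.21], 1], [[-0.61, -0.323, 0.05], [0, 0, -0.21], 1], [[-0.61, -0.323, 0.05], [0, 0, -0.21], 1], [[-0.61, -0.323, 0.05], [0, 0, -0.21], 1], [[-0.61, -0.323, 0.05], [0, 0, -0.21], 1], [[-0.61, -0.323, 0.05], [0, 0, -0.21], 1], [[-0.61, -0.323, 0.05], [0, 0, -0.21], 1], [[-0.61, -0.323, 0.05], [0, 0, -0.21], 1], [[-0.61, -0.323, 0.05], [0, 0, -0.21], 1]])

```text
clock: 1.4
position: [0.5191, 0.2694, 0.2013]
tcp_rot: [0.006, -3.141, -0.001]
ft_force: [0.6, -1.1, 0.8]
finger_gap: 0.085
gripper_force: 0.0
```

```bash
python3 - <<'E'
from h import *
s=robot.state();print(s["position"],s["joint_positions"].round(2))
im,W,C,D=wrist("w1")
hsv=cv2.cvtColor(im,cv2.COLOR_BGR2HSV)
X=W
# fin top: z 0.05-0.062
m=(hsv[...,1]<70)&(abs(X[...,2]-.056)<.006)&(X[...,0]>.5)&(X[...,0]<.6)&(abs(X[...,1]-.267)<.04)
p=X[m]; print(len(p),cv2.minAreaRect(p[:,:2].astype(np.float32)))
m=(hsv[...,1]<70)&(abs(X[...,2]-.056)<.006)
t=( .056-C[2])/D[...,2]; G=C+t[...,None]*D
p=G[m&(abs(G[...,1]-.267)<.04)&(G[...,0]<.6)]; print(p.min(0),p.max(0),np.polyfit(p[:,0],p[:,1],1))
m=(hsv[...,1]<70)&(abs(X[...,2]-.026)<.006)&(X[...,0]>.5)&(X[...,0]<.63)&(abs(X[...,1]-.267)<.07)
p=X[m]; print("plate",p.min(0),p.max(0))
E
```

```text
[0.51908577 0.26936433 0.20134466] [-0.64  0.2   0.13  1.67 -0.03  1.28  1.07]
534 ((0.5537195801734924, 0.27002912759780884), (0.054968878626823425, 0.009180158376693726), 0.4347097873687744)
[0.52535635 0.26563334 0.056     ] [0.58124935 0.27482278 0.056     ] [0.00390673 0.26796427]
plate [0.52633154 0.2164335  0.02013396] [0.6299785  0.32495753 0.03187497]
```

View pics/w1.png

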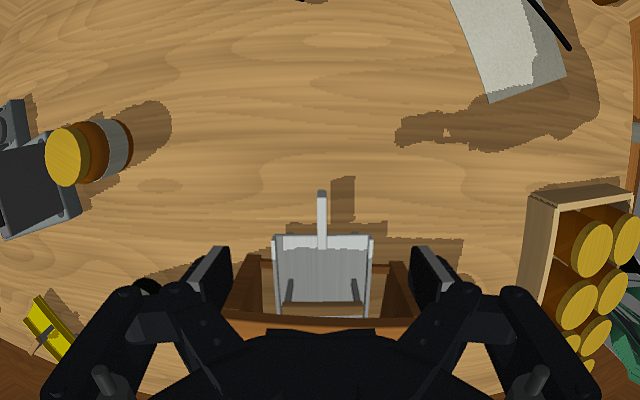

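The wrist view shows the fin at (321,190–245) and the bar under the board at (322,308). The fin is at y = 0.270 with near-zero yaw. Descend and grip it.

Request:
apply_moves(moves=[[[-0.045, 0.001, 0.06], [0, 0, 0], 1], [[-0.045, 0.001, 0.12], [0, 0, 0], 1], [[-0.045, 0.001, 0.18], [0, 0, 0], 1], [[-0.045, 0.001, 0.24], [0, 0, 0], 1], [[-0.045, 0.001, 0.28], [0, 0, 0], 1], [[-0.045, 0.001, 0.3], [0, 0, 0], 1], [[-0.045, 0.001, 0.3], [0, 0, 0], 1], [[-0.045, 0.001, 0.3], [0, 0, 0], 0], [[-0.045, 0.001, 0.3], [0, 0, 0], 0], [[-0.045, 0.001, 0.3], [0, 0, 0], 0], [[-0.045, 0.001, 0.3], [0, 0, 0], 0], [[-0.045, 0.001, 0.3], [0, 0, 0], 0], [[-0.045, 0.001, 0.3], [0, 0, 0], 0], [[-0.045, 0.001, 0.3], [0, 0, 0], 0], [[-0.045, 0.001, 0.3], [0, 0, 0], 0], [[-0.045, 0.001, 0.3], [0, 0, 0], 0]], grip_force=110)

```text
clock: 2.78
position: [0.5479, 0.2686, 0.0223]
tcp_rot: [-0.001, 3.14, 0.002]
ft_force: [-0.0, 0.1, 5.7]
finger_gap: 0.0085
gripper_force: 107.4
```

Request:
apply_moves(moves=[[[0, 0, -0.01], [0, 0, 0], 0], [[0, 0, -0.02], [0, -0.01, 0], 0], [[0, 0, -0.03], [0, -0.015, 0], 0], [[0, 0, -0.03], [0, -0.015, 0], 0], [[0, 0, -0.03], [0, -0.015, 0], 0], [[0, 0, -0.03], [0, -0.015, 0], 0]])

```text
clock: 3.28
position: [0.5468, 0.2679, 0.0391]
tcp_rot: [-0.001, 3.112, -0.0]
ft_force: [-0.1, 0.2, -2.3]
finger_gap: 0.0083
gripper_force: 107.0
```

```bash
python3 - <<'E'
from h import *
s=robot.state();print(s["position"],s["ft_force"],s["moment"],s["finger_gap"])
im,W,C,D=wrist("w2")
d=robot.get_image("side"); S=cloud(d)
hsv=cv2.cvtColor(d["image"],cv2.COLOR_BGR2HSV)
m=(hsv[...,1]<60)&(abs(S[...,1]-.27)<.065)&(S[...,0]>.58)&(S[...,0]<.66)&(S[...,2]>.02)&(S[...,2]<.1)
p=S[m]
for a in np.arange(.58,.66,.01):
    q=p[(p[:,0]>a)&(p[:,0]<a+.01)&(p[:,1]>.225)&(p[:,1]<.31)]; print(a.round(2),len(q),np.median(q[:,2]).round(4) if len(q) else 0)
b=cv2.resize(d["image"][90:200,270:430],(800,550),interpolation=cv2.INTER_CUBIC); cv2.imwrite("pics/s2.png",b)
E
```

```text
[0.54679992 0.26793964 0.03914527] [-0.14850052  0.24457183 -2.27177108] [-0.02081788  0.28115002  0.02385966] 0.00827347021916795
0.58 29 0.0436
0.59 34 0.0429
0.6 40 0.0428
0.61 36 0.0433
0.62 39 0.043
0.63 36 0.0449
0.64 11 0.0502
0.65 0 0
0.66 0 0
```

View pics/s2.png

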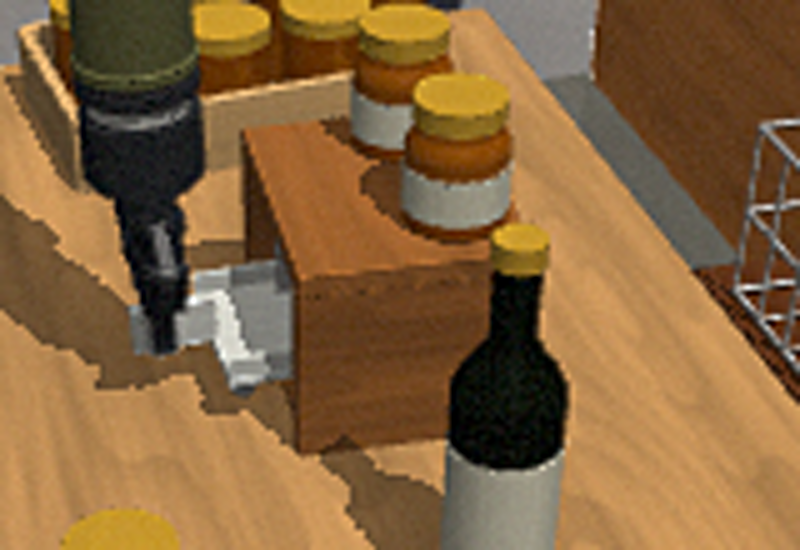

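Tray lifted level about 17 mm (side crop: held fin at (165,330), plate clear). Pull it out 110 mm.

Request:
apply_moves(moves=[[[0.015, 0, -0.001], [0, 0, 0], 0], [[0.04, 0, -0.001], [0, 0, 0], 0], [[0.07, 0, -0.002], [0, 0, 0], 0], [[0.1, 0, -0.003], [0, 0, 0], 0], [[0.13, 0, -0.004], [0, 0, 0], 0], [[0.16, 0, -0.005], [0, 0, 0], 0], [[0.175, 0, -0.0055], [0, 0, 0], 0], [[0.183, 0, -0.0055], [0, 0, 0], 0], [[0.183, 0, -0.0055], [0, 0, 0], 0], [[0.183, 0, -0.0055], [0, 0, 0], 0]])

```text
clock: 4.22
position: [0.4381, 0.2681, 0.0396]
tcp_rot: [-0.0, 3.11, 0.001]
ft_force: [0.8, 0.1, -3.9]
finger_gap: 0.0081
gripper_force: 107.0
```

```bash
python3 - <<'E'
from h import *
s=robot.state();print(s["position"],s["ft_force"],s["moment"],s["finger_gap"])
d=robot.get_image("side"); S=cloud(d)
hsv=cv2.cvtColor(d["image"],cv2.COLOR_BGR2HSV)
m=(hsv[...,1]<60)&(abs(S[...,1]-.27)<.045)&(S[...,2]>.02)&(S[...,2]<.12)
p=S[m]
for a in np.arange(.46,.61,.01):
    q=p[(p[:,0]>a)&(p[:,0]<a+.01)]; print(a.round(2),len(q),np.median(q[:,2]).round(4) if len(q) else 0)
go((.437,.268,.0223),180)
E
```

```text
[0.43812706 0.26813573 0.03963618] [ 0.81        0.09004741 -3.89912819] [-0.0252081   0.25084133  0.04793174] 0.00807321600693242
0.46 30 0.0594
0.47 34 0.0485
0.48 42 0.0435
0.49 42 0.0442
0.5 44 0.0442
0.51 43 0.0447
0.52 52 0.0457
0.53 47 0.0597
0.54 18 0.0455
0.55 39 0.0461
0.56 40 0.0459
0.57 42 0.0459
0.58 40 0.0466
0.59 10 0.0463
0.6 0 0
row [0.0033, -0.0, 0.0288] [0.0002, 0.0157, -0.0002]
```

Request:
apply_moves(moves=[[[0, 0, 0.008], [0, 0.005, 0], 0], [[0, 0, 0.016], [0, 0.01, 0], 0], [[0, 0, 0.023], [0, 0.014, 0], 0], [[0, 0, 0.028], [0, 0.016, 0], 0], [[0, 0, 0.029], [0, 0.016, 0], 0], [[0, 0, 0.029], [0, 0.016, 0], 0], [[0, 0, 0.029], [0, 0.016, 0], 0.5], [[0, 0, 0.029], [0, 0.016, 0], 0.5], [[0, 0, 0.029], [0, 0.016, 0], 0.5], [[0, 0, 0.029], [0, 0.016, 0], 0.5], [[0, 0, 0.0], [0, 0.016, 0], 0.5], [[0, 0, -0.06], [0, 0.016, 0], 0.5], [[0, 0, -0.12], [0, 0.016, 0], 0.5], [[0, 0, -0.18], [0, 0.016, 0], 0.5], [[0, 0, -0.24], [0, 0.016, 0], 0.7], [[0, 0, -0.3], [0, 0.016, 0], 0.7], [[0, 0, -0.3], [0, 0.016, 0], 0.7], [[0, 0, -0.3], [0, 0.016, 0], 0.7]])

```text
clock: 5.77
position: [0.4333, 0.269, 0.2218]
tcp_rot: [-0.001, 3.139, 0.005]
ft_force: [0.5, 0.2, 0.5]
finger_gap: 0.0596
gripper_force: 0.0
```

```bash
python3 - <<'E'
from h import *
s=robot.state();print(s["position"])
im,W,C,D=wrist("w3")
d=robot.get_image("side"); S=cloud(d)
for nm,I,X in(("wrist",im,W),("side",d["image"],S)):
    hsv=cv2.cvtColor(I,cv2.COLOR_BGR2HSV)
    reg=(X[...,0]>.38)&(X[...,0]<.61)&(abs(X[...,1]-.268)<.08)
    for t,m in (("plate",(abs(X[...,2]-.026)<.006)&(hsv[...,1]<70)),("fin",(abs(X[...,2]-.056)<.006)&(hsv[...,1]<70)),("bar",abs(X[...,2]-.083)<.006)):
        p=X[m&reg].astype(np.float32)
        if len(p)>10: print(nm,t,len(p),cv2.minAreaRect(p[:,:2]),p.min(0)[:2],p.max(0)[:2],np.median(p[:,2]))
go((.529,.268,.2),90)
E
```

```text
[0.43326453 0.26896224 0.2218448 ]Traceback (most recent call last):
  File "<stdin>", line 10, in <module>
cv2.error: OpenCV(4.12.0) /io/opencv/modules/imgproc/src/convhull.cpp:143: error: (-215:Assertion failed) total >= 0 && (depth == CV_32F || depth == CV_32S) in function 'convexHull'
```

```bash
cat > tr.py <<'E'
from h import *
s=robot.state();print(s["position"])
im,W,C,D=wrist("w4")
d=robot.get_image("side"); S=cloud(d)
for nm,I,X in(("wrist",im,W),("side",d["image"],S)):
    hsv=cv2.cvtColor(I,cv2.COLOR_BGR2HSV)
    reg=(X[...,0]>.38)&(X[...,0]<.61)&(abs(X[...,1]-.268)<.08)
    for t,m in (("plate",(abs(X[...,2]-.026)<.006)&(hsv[...,1]<70)),("fin",(abs(X[...,2]-.056)<.006)&(hsv[...,1]<70)),("bar",abs(X[...,2]-.083)<.006)):
        p=X[m&reg]
        if len(p)>10: print(nm,t,len(p),cv2.minAreaRect(p[:,:2].astype(np.float32)),p.min(0)[:2],p.max(0)[:2],np.median(p[:,2]))
go((.529,.268,.2),90)
E
python3 tr.py
```

```text
[0.43149674 0.26770991 0.21836411]
wrist plate 6176 ((0.5045810341835022, 0.26727670431137085), (0.16966210305690765, 0.10759018361568451), 0.19347506761550903) [0.41976627 0.21336216] [0.58955037 0.32095246] 0.02695162110108623
wrist fin 589 ((0.4840255081653595, 0.2809721827507019), (0.07594656199216843, 0.11920173466205597), 71.73682403564453) [0.41755944 0.22753366] [0.53399552 0.30759019] 0.056836394891782493
wrist bar 1113 ((0.5284116864204407, 0.26721277832984924), (0.012692468240857124, 0.08408339321613312), 0.607954204082489) [0.52233592 0.22512919] [0.53516286 0.30929455] 0.08635559060650708
side plate 632 ((0.5084341764450073, 0.26500752568244934), (0.11517934501171112, 0.17136548459529877), 89.82209014892578) [0.4227351  0.20727302] [0.5942269  0.32255362] 0.025561969724935924
side fin 62 ((0.4889109134674072, 0.2488526701927185), (0.11477486789226532, 0.07604385167360306), 18.674671173095703) [0.42320585 0.22417169] [0.53944651 0.30324793] 0.054456111004473076
side bar 65 ((0.5340402722358704, 0.2646116018295288), (0.012499351054430008, 0.08588849008083344), 0.8483125567436218) [0.52812142 0.2217096 ] [0.54066097 0.30760775] 0.0841107203110067
row [-0.1633, 0.001, 0.0283] [-0.0025, -0.001, 0.7855]
```

Request:
apply_moves(moves=[[[-0.08, 0, 0.01], [0, 0, 0.06], 0.7], [[-0.163, 0, 0.028], [0, 0, 0.12], 0.7], [[-0.163, 0, 0.028], [0, 0, 0.18], 0.7], [[-0.163, 0, 0.028], [0, 0, 0.24], 0.7], [[-0.163, 0, 0.028], [0, 0, 0.3], 0.7], [[-0.163, 0, 0.028], [0, 0, 0.36], 0.7], [[-0.163, 0, 0.028], [0, 0, 0.42], 0.7], [[-0.163, 0, 0.028], [0, 0, 0.48], 0.7], [[-0.163, 0, 0.028], [0, 0, 0.54], 0.7], [[-0.163, 0, 0.028], [0, 0, 0.6], 0.7], [[-0.163, 0, 0.028], [0, 0, 0.66], 0.7], [[-0.163, 0, 0.028], [0, 0, 0.72], 0.7], [[-0.163, 0, 0.028], [0, 0, 0.76], 0.7], [[-0.163, 0, 0.028], [0, 0, 0.781], 0.7], [[-0.163, 0, 0.028], [0, 0, 0.781], 0.7], [[-0.163, 0, 0.028], [0, 0, 0.781], 0.7], [[-0.163, 0, 0.028], [0, 0, 0.781], 0.7]])

```text
clock: 7.38
position: [0.5293, 0.2679, 0.2013]
tcp_rot: [-2.209, -2.232, 0.005]
ft_force: [-0.2, 0.7, 0.0]
finger_gap: 0.0597
gripper_force: 0.0
```

```bash
python3 -c "
from h import *
print(robot.state()['position'],robot.state()['joint_positions'].round(2))
go((.5285,.267,.061),90.5)"
```

```text
[0.52932096 0.26785812 0.20130928] [-0.77  0.22  0.3   1.65 -0.07  1.29 -0.45]
row [-0.0012, -0.0006, 0.2339] [-0.0016, 0.0004, 0.0007]
```

Request:
apply_moves(moves=[[[-0.001, -0.001, 0.06], [0, 0, 0], 0.7], [[-0.001, -0.001, 0.12], [0, 0, 0], 0.7], [[-0.001, -0.001, 0.17], [0, 0, 0], 0.7], [[-0.001, -0.001, 0.21], [0, 0, 0], 0.7], [[-0.001, -0.001, 0.234], [0, 0, 0], 0.7], [[-0.001, -0.001, 0.234], [0, 0, 0], 0.7], [[-0.001, -0.001, 0.234], [0, 0, 0], 0], [[-0.001, -0.001, 0.234], [0, 0, 0], 0], [[-0.001, -0.001, 0.234], [0, 0, 0], 0], [[-0.001, -0.001, 0.234], [0, 0, 0], 0], [[-0.001, -0.001, 0.234], [0, 0, 0], 0], [[-0.001, -0.001, 0.234], [0, 0, 0], 0], [[-0.001, -0.001, 0.224], [0, 0, 0], 0], [[-0.001, -0.001, 0.17], [0, 0, 0], 0], [[-0.001, -0.001, 0.11], [0, 0, 0], 0], [[-0.001, -0.001, 0.05], [0, 0, 0], 0], [[-0.001, -0.001, -0.01], [0, 0, 0], 0], [[-0.001, -0.001, -0.07], [0, 0, 0], 0], [[-0.001, -0.001, -0.08], [0, 0, 0], 0], [[-0.001, -0.001, -0.08], [0, 0, 0], 0]], grip_force=70)

```text
clock: 9.05
position: [0.5302, 0.2679, 0.2534]
tcp_rot: [-2.211, -2.231, -0.006]
ft_force: [-0.8, 0.4, -2.5]
finger_gap: 0.0107
gripper_force: 69.2
```

```bash
python3 - <<'E'
from h import *
s=robot.state(); print(s["moment"],s["finger_gap"],s["position"])
d=robot.get_image("side"); cv2.imwrite("pics/s5.png",d["image"])
for a,b in (((.46,.14,.26),55),((.54,-.1,.28),0),((.52,-.24,.28),13.2)): go(a,b)
E
```

```text
[-0.04310045  0.00844257 -0.00789291] 0.01066891639444857 [0.53019489 0.26794484 0.25340072]
row [-0.2113, -0.1169, -0.0157] [-0.001, 0.0, 0.31]
row [-0.6125, 0.0127, -0.0494] [-0.0009, 0.0005, 0.79]
row [-0.8455, -0.0228, -0.0495] [-0.0009, 0.0004, 0.6748]
```

```bash
python3 - <<'E'
from h import *
go((.44,-.2,.28),13)
for n in("scene","side"):
    d=dict(np.load(n+"0.npz")); W=np.load(n+"0W.npy")
    m=(abs(W[...,2]-.035)<.004)&(abs(W[...,0]-.49)<.16)&(abs(W[...,1]+.21)<.17)&(cv2.cvtColor(d["image"],cv2.COLOR_BGR2HSV)[...,1]<90)
    m=cv2.morphologyEx(m.astype(np.uint8),cv2.MORPH_OPEN,np.ones((3,3)))>0
    t=(.035-robot.get_image(n)["t"][2])if 0 else 0
    C=-d["R"].T@d["t"]; v,u=np.nonzero(m)
    D=np.stack([(u-d["cx"])/d["fx"],(v-d["cy"])/d["fy"],np.ones_like(u)],-1)@d["R"]
    G=C+((.035-C[2])/D[:,2])[:,None]*D
    print(n,cv2.minAreaRect(G[:,:2].astype(np.float32)))
E
```

```text
row [-0.7776, -0.1555, -0.0492] [-0.0009, 0.0004, 0.6765]
scene ((0.49404579401016235, -0.21051941812038422), (0.21359537541866302, 0.23049189150333405), 12.397379875183105)
side ((0.49169299006462097, -0.2157973200082779), (0.20834791660308838, 0.22974619269371033), 12.84312629699707)
```

Request:
apply_moves(moves=[[[-0.02, -0.005, -0.02], [0, 0, 0.02], 0], [[-0.07, -0.015, -0.04], [0, 0, 0.06], 0], [[-0.13, -0.026, -0.049], [0, 0, 0.11], 0], [[-0.19, -0.038, -0.049], [0, 0, 0.165], 0], [[-0.25, -0.05, -0.049], [0, 0, 0.22], 0], [[-0.31, -0.062, -0.049], [0, 0, 0.27], 0], [[-0.37, -0.074, -0.049], [0, 0, 0.32], 0], [[-0.43, -0.086, -0.049], [0, 0, 0.37], 0], [[-0.49, -0.098, -0.049], [0, 0, 0.42], 0], [[-0.55, -0.11, -0.049], [0, 0, 0.47], 0], [[-0.61, -0.122, -0.049], [0, 0, 0.52], 0], [[-0.66, -0.132, -0.049], [0, 0, 0.57], 0], [[-0.71, -0.142, -0.049], [0, 0, 0.62], 0], [[-0.75, -0.15, -0.049], [0, 0, 0.65], 0], [[-0.77, -0.155, -0.049], [0, 0, 0.67], 0], [[-0.778, -0.1555, -0.049], [0, 0, 0.6765], 0], [[-0.778, -0.1555, -0.049], [0, 0, 0.6765], 0], [[-0.778, -0.1555, -0.049], [0, 0, 0.6765], 0], [[-0.778, -0.1555, -0.049], [0, 0, 0.6765], 0]])

```text
clock: 10.68
position: [0.4407, -0.198, 0.2792]
tcp_rot: [-3.12, -0.362, 0.005]
ft_force: [0.1, -0.8, -1.6]
finger_gap: 0.0104
gripper_force: 69.2
```

```bash
python3 - <<'E'
from h import *
s=robot.state(); print(s["position"],s["tcp_rot"],s["finger_gap"])
im,W,C,D=wrist("w6"); np.savez("w6.npz",im=im,W=W,C=C,D=D)
E
```

```text
[ 0.44068216 -0.19799903  0.27924776] [-3.11966818 -0.36177796  0.00462225] 0.010383928112103084
```

View pics/w6.png

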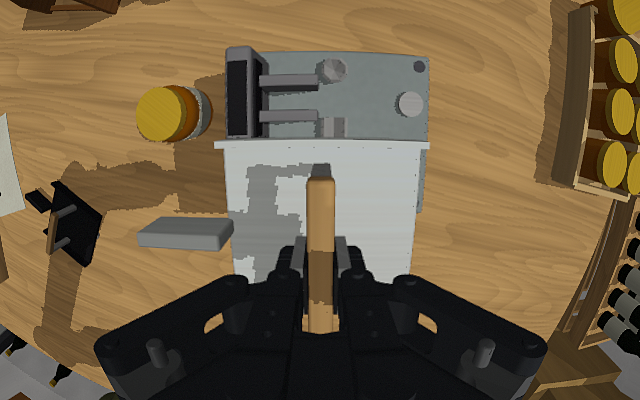

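Wrist view: cone at (333,70), flat seat (410,104), groove (333,128), cheeks at (290,80) and (290,115), column (243,92), held tray's tail (185,230).

```bash
python3 - <<'E'
from h import *
z=np.load("w6.npz"); im,W,C,D=z["im"],z["W"],z["C"],z["D"]
g=cv2.cvtColor(im,cv2.COLOR_BGR2GRAY).astype(int); hsv=cv2.cvtColor(im,cv2.COLOR_BGR2HSV)
def pl(h): return (C+((h-C[2])/D[...,2])[...,None]*D)
def box(x0,y0,x1,y1):
    m=np.zeros(g.shape,bool); m[y0:y1,x0:x1]=1; return m
def rect(m,h,n):
    m=cv2.morphologyEx(m.astype(np.uint8),cv2.MORPH_OPEN,np.ones((3,3)))
    k,l,st,_=cv2.connectedComponentsWithStats(m)
    i=1+np.argmax(st[1:,4]); p=pl(h)[l==i][:,:2].astype(np.float32)
    print(n,st[i],cv2.minAreaRect(p),"circ",cv2.minEnclosingCircle(p)); return p
Z=W[...,2]
rect(box(385,85,440,122)&(hsv[...,1]<20)&(g>120),.0417,"flat")
rect(box(310,50,360,90)&(hsv[...,1]<20)&(g>0),.051,"cone")
rect(box(255,60,330,100)&(abs(Z-.113)<.008),.113,"cheek+y")
rect(box(255,100,330,127)&(abs(Z-.113)<.008),.113,"cheek-y")
rect(box(215,30,275,145)&(abs(Z-.14)<.008),.14,"column")
rect(box(215,30,450,145)&(abs(Z-.035)<.006),.035,"deck")
s=robot.state()
dz=s["position"][2]-.061
rect(box(100,200,240,260)&(abs(Z-.056-dz)<.006),.056+dz,"fin")
rect(box(285,170,350,335)&(abs(Z-.086-dz)<.006),.086+dz,"bar")
print(np.nanmedian(Z[box(100,215,200,225)]),dz+.056, hsv[100,405:415:4],hsv[65,333],hsv[110,370], np.nanmedian(Z[box(405,100,415,108)]))
# tray level: plate depth left vs right
for b in((235,160,250,270),(380,160,410,270)):
    print(np.nanmedian(Z[box(*b)]))
E
```

```text
flat [ 385   85   42   37 1399] ((0.5468961596488953, -0.2823117673397064), (0.046426478773355484, 0.05475188419222832), 15.558869361877441) circ ((0.54692143201828, -0.2823047637939453), 0.03597588092088699)
cone [ 310   52   50   38 1837] ((0.5616602897644043, -0.1870410442352295), (0.04605550318956375, 0.058331944048404694), 13.53129768371582) circ ((0.5617356896400452, -0.18702289462089539), 0.03721292316913605)
cheek+y [258  71  60  16 738] ((0.5334876775741577, -0.14285433292388916), (0.015419472008943558, 0.0594412162899971), 10.490288734436035) circ ((0.5345876216888428, -0.14265064895153046), 0.030542682856321335)
cheek-y [258 100  60  27 746] ((0.5000268816947937, -0.15058080852031708), (0.026425914838910103, 0.05924762040376663), 12.17184066772461) circ ((0.4998038709163666, -0.14945094287395477), 0.03148024529218674)
column [ 225   46   31   93 2585] ((0.5111297965049744, -0.10552336275577545), (0.08728600293397903, 0.029419606551527977), 12.445011138916016) circ ((0.5106935501098633, -0.1044568419456482), 0.044863730669021606)
deck [  260    51   169    90 10660] ((0.538571834564209, -0.2075483649969101), (0.11068399995565414, 0.21434156596660614), 12.750275611877441) circ ((0.5382032990455627, -0.20699161291122437), 0.11980483680963516)
fin [ 136  231   85   20 1375] ((0.4227113127708435, -0.11880141496658325), (0.010284359566867352, 0.05555259808897972), 13.212553024291992) circ ((0.42359235882759094, -0.11859453469514847), 0.028068821877241135)
bar [ 285  178   64  156 4525] ((0.4440732002258301, -0.19534660875797272), (0.07592460513114929, 0.026532363146543503), 4.00129508972168) circ ((0.4443280100822449, -0.19771426916122437), 0.03826424479484558)
0.0022502944839493666 0.27443837736667487 [[ 23   7 152]
 [ 23   7 153]
 [ 15   7 155]] [ 20   7 105] [ 83  16 127] 0.04283893512969415
0.24272750453529418
0.24367598604952895
```

```bash
python3 - <<'E'
from h import *
z=np.load("w6.npz"); im,W,C,D=z["im"],z["W"],z["C"],z["D"]
hsv=cv2.cvtColor(im,cv2.COLOR_BGR2HSV); Z=W[...,2]
def pl(h): return (C+((h-C[2])/D[...,2])[...,None]*D)
def rect(b,m,h,n):
    q=np.zeros(Z.shape,bool); q[b[1]:b[3],b[0]:b[2]]=1
    m=cv2.morphologyEx((m&q).astype(np.uint8),cv2.MORPH_OPEN,np.ones((3,3)))
    k,l,st,_=cv2.connectedComponentsWithStats(m); i=1+np.argmax(st[1:,4]); p=pl(h)[l==i][:,:2].astype(np.float32)
    print(n,st[i],"z",np.nanmedian(Z[l==i]),cv2.minAreaRect(p),"c",cv2.minEnclosingCircle(p)); return l==i
H=hsv[...,0]
rect((385,85,440,122),(H<50),.0417,"flat")
rect((312,50,358,90),(H<50),.051,"cone")
rect((312,115,352,141),(H<50),.051,"groove")
f=rect((100,200,240,260),abs(Z-.274)<.01,.274,"fin")
v,u=np.nonzero(f); print("fin z ends",np.nanmedian(Z[f&(np.arange(640)<155)]),np.nanmedian(Z[f&(np.arange(640)>205)]))
rect((295,170,345,240),(hsv[...,1]>80)&(abs(Z-.304)<.01),.3045,"bar")
rect((210,140,435,150),abs(Z-.258)<.008,.258,"rail+y")
print(robot.state()["position"])
E
```

```text
flat [398  92  25  25 496] z 0.04272155852575345 ((0.5468413233757019, -0.28809496760368347), (0.03046020120382309, 0.031840089708566666), 16.026437759399414) c ((0.5473272800445557, -0.28817734122276306), 0.016525857150554657)
cone [322  57  26  26 529] z 0.048857794949326794 ((0.5624527931213379, -0.1867539882659912), (0.03074146993458271, 0.029606502503156662), 13.645576477050781) c ((0.5622853636741638, -0.18653066456317902), 0.016223451122641563)
groove [321 117  27  21 525] z 0.04729906496868119 ((0.4945385456085205, -0.20220229029655457), (0.024078641086816788, 0.03099731355905533), 13.193349838256836) c ((0.494187593460083, -0.20286652445793152), 0.018925735726952553)
fin [ 136  228   88   23 1647] z 0.27197220484004336 ((0.4235767126083374, -0.11901151388883591), (0.012292864732444286, 0.057006362825632095), 13.224222183227539) c ((0.4240787923336029, -0.11889352649450302), 0.02886555902659893)
fin z ends 0.2717597540943725 0.27179715211340233
bar [ 306  177   29   63 1750] z 0.30291552536538824 ((0.4690609574317932, -0.19166849553585052), (0.026116151362657547, 0.011603058315813541), 13.226337432861328) c ((0.46877917647361755, -0.19173471629619598), 0.014124829322099686)
rail+y [ 214  140  216    9 1592] z 0.2569512345238132 ((0.49111708998680115, -0.18720552325248718), (0.004412017296999693, 0.11914080381393433), 13.178800582885742) c ((0.49113303422927856, -0.18718688189983368), 0.059641361236572266)
[ 0.44071645 -0.19820702  0.27943838]
```

```bash
python3 - <<'E'
from h import *
go((.5362,-.2416,.25),12.8)
E
```

```text
row [0.1385, 0.1068, 0.0486] [-0.0005, 0.0013, 0.0037]
```

Request:
apply_moves(moves=[[[0.02, 0.015, 0], [0, 0, 0], 0], [[0.05, 0.039, 0], [0, 0, 0.002], 0], [[0.08, 0.062, 0.01], [0, 0, 0.0037], 0], [[0.11, 0.085, 0.03], [0, 0.001, 0.0037], 0], [[0.13, 0.1, 0.045], [0, 0.001, 0.0037], 0], [[0.1385, 0.1068, 0.0486], [0, 0.001, 0.0037], 0], [[0.1385, 0.1068, 0.0486], [0, 0.001, 0.0037], 0], [[0.1385, 0.1068, 0.0486], [0, 0.001, 0.0037], 0], [[0.1385, 0.1068, 0.0486], [0, 0.001, 0.0037], 0]])

```text
clock: 11.48
position: [0.5351, -0.2435, 0.2511]
tcp_rot: [-3.122, -0.345, -0.001]
ft_force: [-0.4, -0.1, -1.8]
finger_gap: 0.0105
gripper_force: 69.2
```

```bash
python3 - <<'E'
from h import *
s=robot.state(); print(s["position"],s["ft_force"],s["moment"])
im,W,C,D=wrist("w7")
d=robot.get_image("side")
c=np.zeros((600,800,3),np.uint8); c[:400,:]=cv2.resize(im,(800,500))[:400]
c[400:,:]=cv2.resize(d["image"][150:350,180:500],(800,500))[150:350] if 0 else 0
b=cv2.resize(d["image"][130:350,230:450],(600,600),interpolation=cv2.INTER_CUBIC)
o=np.zeros((600,800,3),np.uint8); o[:,:400]=b[:,100:500]; o[:300,400:]=cv2.resize(im[0:240,160:480],(400,300))
cv2.imwrite("pics/c7.png",o)
go((.5362,-.2416,.115),12.8)
E
```

```text
[ 0.53514984 -0.24348178  0.25112068] [-0.37779568 -0.05978751 -1.75285192] [-0.08728727  0.00672802  0.00407408]
row [0.0019, -0.0027, 0.2273] [-0.0005, -0.0009, -0.0018]
```

View pics/c7.png

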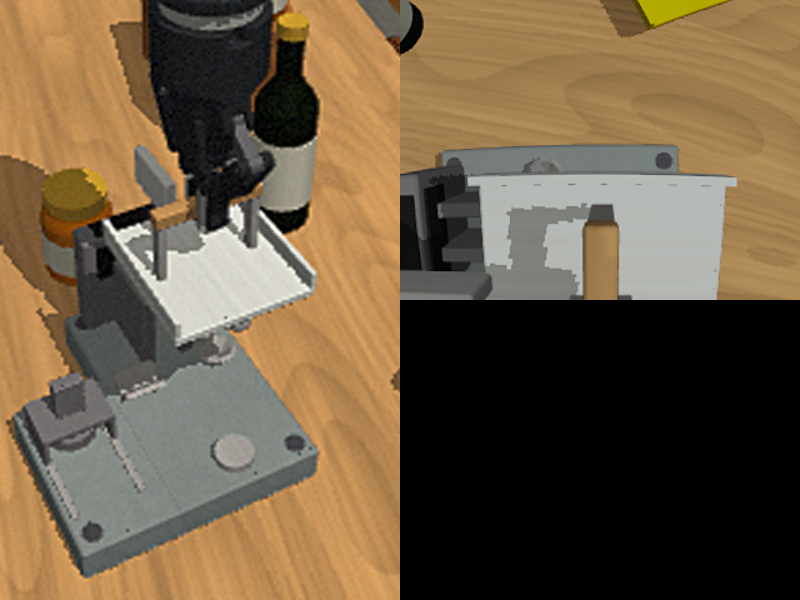

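The picture shows the tray level over the scale with its tail above the cheeks (crop ~(155,175)). The path down is clear.

Request:
apply_moves(moves=[[[0.002, -0.002, 0.02], [0, 0, -0.002], 0], [[0.002, -0.0027, 0.05], [0, -0.001, -0.002], 0], [[0.002, -0.0027, 0.08], [0, -0.001, -0.002], 0], [[0.002, -0.0027, 0.11], [0, -0.001, -0.002], 0], [[0.002, -0.0027, 0.14], [0, -0.001, -0.002], 0], [[0.002, -0.0027, 0.165], [0, -0.001, -0.002], 0], [[0.002, -0.0027, 0.185], [0, -0.001, -0.002], 0], [[0.002, -0.0027, 0.2], [0, -0.001, -0.002], 0], [[0.002, -0.0027, 0.205], [0, -0.001, -0.002], 0], [[0.002, -0.0027, 0.205], [0, -0.001, -0.002], 0], [[0.002, -0.0027, 0.205], [0, -0.001, -0.002], 0], [[0.002, -0.0027, 0.205], [0, -0.001, -0.002], 0]])

```text
clock: 12.58
position: [0.537, -0.2424, 0.1285]
tcp_rot: [3.122, 0.35, -0.0]
ft_force: [0.1, -0.1, -2.6]
finger_gap: 0.0106
gripper_force: 69.1
```

```bash
python3 - <<'E'
from h import *
s=robot.state(); print(s["position"],s["ft_force"],s["moment"],s["finger_gap"])
go((.5362,-.2416,.104),12.8)
im,W,C,D=wrist()
Z=W[...,2]
d=robot.get_image("side");
Y=np.array([.9755,.2198]);X=np.array([.2198,-.9755])
for nm,w in(("wrist",W),("side",cloud(d))):
    r=w[...,:2]-np.array([.5362,-.2416]); lx=r@X; ly=r@Y
    for n,m in(("fin",(lx<-.066)&(lx>-.12)&(abs(ly)<.011)&(w[...,2]>.08)&(w[...,2]<.15)),("cheeks",(lx<-.07)&(lx>-.12)&(abs(w[...,2]-.113)<.003)&(abs(ly)<.03))):
        if m.sum()>5: print(nm,n,m.sum(),np.percentile(lx[m],[2,98]),np.percentile(ly[m],[1,5,20,50,80,95,99]).round(4),np.median(w[...,2][m]))
E
```

```text
[ 0.53700358 -0.24238124  0.12847479] [ 0.07576979 -0.09659795 -2.61182261] [-0.01898295 -0.02418926 -0.00765858] 0.0106357307280092
row [-0.001, -0.0016, 0.0408] [0.0002, 0.0001, 0.0]
wrist fin 1965 [-0.1082263  -0.06670838] [-0.0052 -0.004  -0.001   0.0035  0.004   0.0043  0.0046] 0.11894542909073466
wrist cheeks 2854 [-0.11861275 -0.07092363] [-0.0227 -0.0212 -0.0166  0.0045  0.0206  0.024   0.0247] 0.11410834774220785
side fin 133 [-0.10754821 -0.06638937] [-0.0108 -0.0104 -0.0029 -0.0022  0.0019  0.0056  0.0063] 0.11382023862083293
side cheeks 135 [-0.11824289 -0.0719131 ] [-0.0201 -0.0196 -0.0171 -0.0105  0.0177  0.0226  0.0253] 0.11249939921985183
```

Fin is centred between the cheeks. Lower slowly.

Request:
apply_moves(moves=[[[-0.001, -0.0016, 0.004], [0, 0, 0], 0], [[-0.001, -0.0016, 0.008], [0, 0, 0], 0], [[-0.001, -0.0016, 0.012], [0, 0, 0], 0], [[-0.001, -0.0016, 0.016], [0, 0, 0], 0], [[-0.001, -0.0016, 0.02], [0, 0, 0], 0], [[-0.001, -0.0016, 0.024], [0, 0, 0], 0], [[-0.001, -0.0016, 0.028], [0, 0, 0], 0], [[-0.001, -0.0016, 0.031], [0, 0, 0], 0], [[-0.001, -0.0016, 0.034], [0, 0, 0], 0], [[-0.001, -0.0016, 0.036], [0, 0, 0], 0], [[-0.001, -0.0016, 0.036], [0, 0, 0], 0], [[-0.001, -0.0016, 0.036], [0, 0, 0], 0]])

```text
clock: 13.68
position: [0.5363, -0.241, 0.1062]
tcp_rot: [-3.122, -0.35, 0.001]
ft_force: [1.3, 0.6, -2.6]
finger_gap: 0.0106
gripper_force: 69.3
```

Request:
apply_moves(moves=[[[0, 0, 0.001], [0, 0, 0], 0], [[0, 0, 0.002], [0, 0, 0], 0], [[0, 0, 0.003], [0, 0, 0], 0], [[0, 0, 0.003], [0, 0, 0], 0], [[0, 0, 0.003], [0, 0, 0], 0]])

```text
clock: 14.1
position: [0.5365, -0.2417, 0.1051]
tcp_rot: [3.121, 0.35, 0.001]
ft_force: [3.0, 0.3, 4.7]
finger_gap: 0.0106
gripper_force: 70.2
```

Request:
apply_moves(moves=[[[0.001, 0, 0], [0, 0, 0], 0], [[0.002, 0, 0], [0, 0, 0], 0], [[0.002, 0, 0.0005], [0, 0, 0], 0], [[0.002, 0, 0.0005], [0, 0, 0], 0]])

```text
clock: 14.43
position: [0.5372, -0.2416, 0.1049]
tcp_rot: [3.122, 0.35, -0.001]
ft_force: [0.5, 0.0, 7.3]
finger_gap: 0.0108
gripper_force: 70.6
```

```bash
python3 - <<'E'
from h import *
s=robot.state(); print(s["position"],s["ft_force"],s["moment"])
im,W,C,D=wrist()
w=W; r=w[...,:2]-np.array([.5362,-.2416]); Y=np.array([.9755,.2198]);X=np.array([.2198,-.9755]); lx=r@X; ly=r@Y
for n,a,b in(("plate tail side",-.055,-.03),("plate nose",.03,.055)):
    for c,d in((0.0,.02),(.03,.048)):
        m=(lx>a)&(lx<b)&(ly>c)&(ly<d)&(w[...,2]>.05)&(w[...,2]<.08)
        print(n,c,m.sum(),np.median(w[...,2][m]).round(4) if m.sum() else 0)
E
```

```text
[ 0.53718954 -0.24156399  0.1048623 ] [5.39242313e-01 6.98327731e-03 7.32918405e+00] [ 0.08991861 -0.42575304 -0.00069977]
plate tail side 0.0 1193 0.0691
plate tail side 0.03 1200 0.0692
plate nose 0.0 1193 0.0688
plate nose 0.03 1200 0.0689
```

Request:
apply_moves(moves=[[[0, 0, -0.0007], [0, 0, 0], 0], [[0, 0, -0.0007], [0, 0, 0], 0.1], [[0, 0, -0.0007], [0, 0, 0], 0.25], [[0, 0, -0.0007], [0, 0, 0], 0.5], [[0, 0, -0.0007], [0, 0, 0], 0.5], [[0, 0, -0.0007], [0, 0, 0], 0.5], [[0, 0, -0.0007], [0, 0, 0], 0.5], [[0, 0, -0.01], [0, 0, 0], 0.5], [[0, 0, -0.03], [0, 0, 0], 0.5], [[0, 0, -0.08], [0, 0, 0], 0.5], [[0, 0, -0.14], [0, 0, 0], 0.5], [[0, 0, -0.2], [0, 0, 0], 0.5], [[0, 0, -0.25], [0, 0, 0], 0.5], [[0, 0, -0.25], [0, 0, 0], 0.5], [[0, 0, -0.25], [0, 0, 0], 0.5]])

```text
clock: 15.73
position: [0.538, -0.2419, 0.2571]
tcp_rot: [3.121, 0.35, 0.005]
ft_force: [-0.7, -0.2, -0.6]
finger_gap: 0.0426
gripper_force: 0.0
```

```bash
python3 - <<'E'
from h import *
s=robot.state(); print(s["position"],s["ft_force"],s["finger_gap"])
im,W,C,D=wrist("w8"); Z=W[...,2]
O=np.array([.5362,-.2416]);Y=np.array([.9755,.2198]);X=np.array([.2198,-.9755])
r=W[...,:2]-O; lx=r@X; ly=r@Y
for n,a,b in(("tail side",-.055,-.03),("nose",.03,.055)):
    for c,d in((-.048,-.03),(0.0,.02),(.03,.048)):
        m=(lx>a)&(lx<b)&(ly>c)&(ly<d)&(Z>.05)&(Z<.08)
        print(n,c,m.sum(),np.median(Z[m]).round(4) if m.sum() else 0)
for n,h,q in(("bar",.1277,(abs(lx)<.02)&(abs(ly)<.06)),("fin",.0977,(lx<-.05)&(abs(ly)<.009)),("lug",.101,(abs(lx+.035)<.03)&(abs(ly+.108)<.03)),("tab",.065,(abs(lx+.035)<.05)&(abs(ly+.108)<.05))):
    G=C+((h-C[2])/D[...,2])[...,None]*D; m=q&(abs(Z-h)<.006); p=G[m][:,:2]
    if len(p)>10:
        c=cv2.minAreaRect(p.astype(np.float32)); cc=np.array(c[0]); print(n,len(p),c,"local",((cc-O)@X).round(4),((cc-O)@Y).round(4),np.median(Z[m]))
E
```

```text
[ 0.53803137 -0.24187915  0.25705428] [-0.73597756 -0.21796998 -0.58597776] 0.042579127133447824
tail side -0.048 331 0.0689
tail side 0.0 410 0.0692
tail side 0.03 388 0.0694
nose -0.048 331 0.0685
nose 0.0 409 0.069
nose 0.03 387 0.0691
bar 1238 ((0.5359438061714172, -0.24224139750003815), (0.08288823813199997, 0.012315483763813972), 12.688968658447266) local 0.0006 -0.0004 0.12875740208216152
fin 1179 ((0.4985424280166626, -0.0773613229393959), (0.017945682629942894, 0.22743438184261322), 12.68925666809082) local -0.1685 -0.0006 0.10019142627260022
lug 247 ((0.4262591302394867, -0.23511724174022675), (0.028994260355830193, 0.012396661564707756), 10.071878433227539) local -0.0305 -0.1058 0.1020875373868968
tab 1248 ((0.42517125606536865, -0.23450997471809387), (0.06512511521577835, 0.04301954060792923), 12.015003204345703) local -0.0313 -0.1068 0.06634364717077361
```

View pics/w8.png

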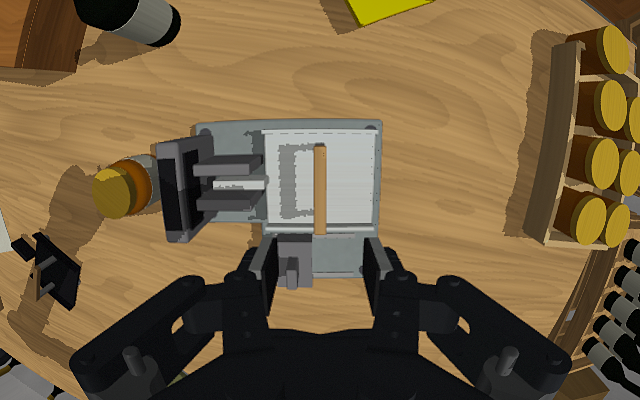

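Tray seated: bar at scale (0.6, −0.4) mm, level, tail between cheeks (wrist view: bar (320,190), lug (292,270)). Now go above the lug.

```bash
python3 - <<'E'
from h import *
go((.4245,-.2335,.19),12.8)
E
```

```text
row [-0.1803, -0.0541, 0.1084] [0.0, -0.0, -0.0]
```

Request:
apply_moves(moves=[[[-0.05, -0.015, 0], [0, 0, 0], 0.5], [[-0.1, -0.03, 0], [0, 0, 0], 0.5], [[-0.15, -0.045, 0.03], [0, 0, 0], 0.5], [[-0.18, -0.054, 0.07], [0, 0, 0], 0.5], [[-0.18, -0.054, 0.108], [0, 0, 0], 0.5], [[-0.18, -0.054, 0.108], [0, 0, 0], 0.5], [[-0.18, -0.054, 0.108], [0, 0, 0], 0.5]])

```text
clock: 16.37
position: [0.4233, -0.2327, 0.1882]
tcp_rot: [-3.121, -0.35, 0.008]
ft_force: [0.5, 0.3, 0.7]
finger_gap: 0.0429
gripper_force: 0.0
```

```bash
cat > lug.py <<'E'
from h import *
s=robot.state(); print(s["position"],s["ft_force"],s["finger_gap"])
im,W,C,D=wrist(); Z=W[...,2]
O=np.array([.5362,-.2416]);Y=np.array([.9755,.2198]);X=np.array([.2198,-.9755])
r=W[...,:2]-O; lx=r@X; ly=r@Y
for n,h,q in(("bar",.1277,(abs(lx)<.02)&(abs(ly)<.06)),("lug",.101,(abs(lx+.01)<.07)&(abs(ly+.108)<.03)),("tab",.065,(abs(lx+.01)<.08)&(abs(ly+.108)<.05)),("key",.057,(abs(lx+.035)<.025)&(abs(ly+.108)<.03))):
    G=C+((h-C[2])/D[...,2])[...,None]*D; m=q&(abs(Z-h)<.004); p=G[m][:,:2]
    if len(p)>10:
        c=cv2.minAreaRect(p.astype(np.float32)); cc=np.array(c[0]); print(n,len(p),c,"local",((cc-O)@X).round(4),((cc-O)@Y).round(4),np.median(Z[m]))
m=(abs(lx)<.055)&(abs(ly)<.05)&(abs(Z-.068)<.008); print("plate",np.median(Z[m]))
E
python3 lug.py
```

```text
[ 0.42327374 -0.23267054  0.18818872] [0.49732068 0.31891446 0.65221221] 0.04288545606199463
bar 2165 ((0.5342140793800354, -0.24232028424739838), (0.08181017637252808, 0.012989284470677376), 12.533799171447754) local 0.0003 -0.0021 0.12867434291664348
lug 528 ((0.42493200302124023, -0.2350941300392151), (0.026582688093185425, 0.011779229156672955), 12.779385566711426) local -0.0308 -0.1071 0.10206690357826805
tab 2785 ((0.42477208375930786, -0.23529662191867828), (0.0624491348862648, 0.044541407376527786), 12.775167465209961) local -0.0306 -0.1073 0.06624658700122553
plate 0.06891124848864623
```

```bash
python3 - <<'E'
from h import *
go((.425,-.235,.073),12.8)
E
```

```text
row [0.0006, 0.0031, 0.194] [-0.0001, 0.0013, 0.0001]
```

Request:
apply_moves(moves=[[[0.001, 0.003, 0.04], [0, 0.001, 0], 0.5], [[0.001, 0.003, 0.09], [0, 0.001, 0], 0.5], [[0.001, 0.003, 0.14], [0, 0.001, 0], 0.5], [[0.001, 0.003, 0.175], [0, 0.001, 0], 0.5], [[0.001, 0.003, 0.192], [0, 0.001, 0], 0.5], [[0.001, 0.003, 0.192], [0, 0.001, 0], 0.5], [[0.001, 0.003, 0.192], [0, 0.001, 0], 0.5], [[0.001, 0.003, 0.192], [0, 0.001, 0], 0], [[0.001, 0.003, 0.192], [0, 0.001, 0], 0], [[0.001, 0.003, 0.192], [0, 0.001, 0], 0], [[0.001, 0.003, 0.192], [0, 0.001, 0], 0], [[0.001, 0.003, 0.192], [0, 0.001, 0], 0], [[0.001, 0.003, 0.192], [0, 0.001, 0], 0]], grip_force=30)

```text
clock: 17.5
position: [0.4264, -0.2353, 0.0755]
tcp_rot: [-3.122, -0.35, -0.005]
ft_force: [-1.5, 0.5, 6.6]
finger_gap: 0.0115
gripper_force: 34.1
```

```bash
python3 - <<'E'
from h import *
s=robot.state(); p=s["position"]; print(p,s["ft_force"],s["finger_gap"])
a=np.radians(12.8); go(p+.055*np.array([np.sin(a),-np.cos(a),0]),12.8)
E
```

```text
[ 0.42637318 -0.2352795   0.07550155] [-1.52773106  0.47534464  6.58046087] 0.011486648065583499
row [-0.0, 0.0917, 0.0] [0.0001, -0.0014, 0.0001]
```

Request:
apply_moves(moves=[[[0, 0, -0.005], [0, 0, 0], 0], [[0, 0, -0.005], [0, 0, 0], 0], [[0, 0.01, -0.005], [0, 0, 0], 0], [[0, 0.03, -0.005], [0, 0, 0], 0], [[0, 0.05, -0.005], [0, 0, 0], 0], [[0, 0.07, -0.005], [0, 0, 0], 0], [[0, 0.08, -0.005], [0, 0, 0], 0], [[0, 0.084, -0.005], [0, 0, 0], 0], [[0, 0.084, -0.005], [0, 0, 0], 0], [[0, 0.084, -0.005], [0, 0, 0], 0]])

```text
clock: 18.33
position: [0.437, -0.2828, 0.0758]
tcp_rot: [-3.121, -0.351, -0.002]
ft_force: [6.3, -0.0, -14.2]
finger_gap: 0.0113
gripper_force: 32.4
```

Request:
apply_moves(moves=[[[0.001, 0, 0.0035], [0, 0, 0], 0], [[0.0015, 0.004, 0.0035], [0, 0, 0], 0], [[0.0015, 0.008, 0.0035], [0, 0, 0], 0], [[0.0015, 0.011, 0.0035], [0, 0, 0], 0], [[0.0015, 0.013, 0.0035], [0, 0, 0], 0], [[0.0015, 0.013, 0.0035], [0, 0, 0], 0]])

```text
clock: 18.83
position: [0.4379, -0.2854, 0.0755]
tcp_rot: [-3.109, -0.352, 0.005]
ft_force: [-7.0, 17.8, 17.6]
finger_gap: 0.0115
gripper_force: 36.8
```

Request:
apply_moves(moves=[[[0, -0.002, -0.003], [0, 0, 0], 0], [[0, -0.002, -0.003], [0, 0, 0], 0.3], [[0, -0.002, -0.003], [0, 0, 0], 0.5], [[0, -0.002, -0.003], [0, 0, 0], 0.5], [[0, -0.002, -0.003], [0, 0, 0], 0.5], [[0, -0.002, -0.003], [0, 0, 0], 0.5], [[0, -0.002, -0.02], [0, 0, 0], 0.5], [[0, -0.002, -0.06], [0, 0, 0], 0.5], [[0, -0.03, -0.12], [0, 0, 0], 0.5], [[0, -0.07, -0.17], [0, 0, 0], 0.3], [[0, -0.09, -0.17], [0, 0, 0], 0], [[0, -0.09, -0.17], [0, 0, 0], 0], [[0, -0.09, -0.17], [0, 0, 0], 0], [[0, -0.09, -0.17], [0, 0, 0], 0], [[0, -0.09, -0.17], [0, 0, 0], 0]])

```text
clock: 20.08
position: [0.4262, -0.2399, 0.1762]
tcp_rot: [-3.122, -0.348, 0.003]
ft_force: [-0.0, -1.0, -0.7]
finger_gap: -0.0002
gripper_force: 0.0
```

```bash
sed -i 's/wrist()/wrist("w9")/' lug.py; python3 lug.py; python3 -c "
from h import *
go((.423,-.231,.1),12.8)
a=cv2.imread('pics/w9.png'); cv2.imwrite('pics/w9c.png',a[60:360,160:560])"
```

```text
[ 0.4262     -0.23985187  0.17623654] [-0.00246656 -0.97616666 -0.7296947 ] -0.00019118849128125132
bar 2338 ((0.5325140357017517, -0.24274514615535736), (0.07821300625801086, 0.012625760398805141), 12.356572151184082) local 0.0003 -0.0038 0.12866944355430987
lug 529 ((0.43665310740470886, -0.28479358553886414), (0.02671273984014988, 0.012239286676049232), 13.28088665008545) local 0.0203 -0.1066 0.10203332317437834
tab 2722 ((0.4364248812198639, -0.2854349911212921), (0.06303337961435318, 0.0451413169503212), 12.035985946655273) local 0.0208 -0.107 0.06620159825280592
key 764 ((0.4245155453681946, -0.23174594342708588), (0.027101943269371986, 0.027263933792710304), 12.693122863769531) local -0.0342 -0.1068 0.05807540557493103
plate 0.06888903869236085
row [-0.0017, -0.0155, 0.127] [-0.0001, 0.001, -0.0009]
```

View pics/w9c.png

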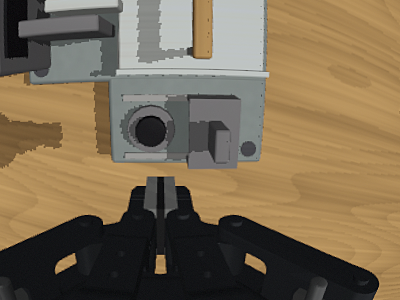

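Key uncovered at crop (150,130); tab 54.5–55 mm from it, so it is at the stop. Press the key.

Request:
apply_moves(moves=[[[-0.001, -0.015, 0.05], [0, 0, 0], 0], [[-0.001, -0.015, 0.1], [0, 0, 0], 0], [[-0.001, -0.015, 0.15], [0, 0, 0], 0], [[-0.001, -0.015, 0.18], [0, 0, 0], 0], [[-0.001, -0.015, 0.19], [0, 0, 0], 0], [[-0.001, -0.015, 0.195], [0, 0, 0], 0], [[-0.001, -0.015, 0.195], [0, 0, 0], 0]])

```text
clock: 20.72
position: [0.4242, -0.2309, 0.0598]
tcp_rot: [3.122, 0.349, -0.002]
ft_force: [0.2, -1.2, 0.1]
finger_gap: 0.0001
gripper_force: 0.0
```

Request:
apply_moves(moves=[[[0, 0, 0.004], [0, 0, 0], 0], [[0, 0, 0.008], [0, 0, 0], 0], [[0, 0, 0.012], [0, 0, 0], 0], [[0, 0, 0.015], [0, 0, 0], 0], [[0, 0, 0.017], [0, 0, 0], 0], [[0, 0, 0.018], [0, 0, 0], 0], [[0, 0, 0.018], [0, 0, 0], 0], [[0, 0, 0.018], [0, 0, 0], 0]])

```text
clock: 21.38
position: [0.4256, -0.2309, 0.0509]
tcp_rot: [-3.122, -0.35, -0.004]
ft_force: [-2.3, -0.4, 15.2]
finger_gap: -0.0001
gripper_force: 7.2
```

Bottomed out (15 N at z = 0.051). Release and retreat.

Request:
apply_moves(moves=[[[0, 0, 0.01], [0, 0, 0], 0], [[0, 0, 0], [0, 0, 0], 0], [[0, 0, -0.03], [0, 0, 0], 0], [[0, 0, -0.08], [0, 0, 0], 0], [[0, 0, -0.14], [0, 0, 0], 0], [[0, 0, -0.2], [0, 0, 0], 0], [[0, 0, -0.25], [0, 0, 0], 0], [[0, 0, -0.25], [0, 0, 0], 0], [[0, 0, -0.25], [0, 0, 0], 0], [[0, 0, -0.25], [0, 0, 0], 0]])

```text
clock: 22.22
position: [0.4238, -0.2297, 0.1983]
tcp_rot: [-3.12, -0.351, 0.001]
ft_force: [-0.5, -0.1, -0.0]
finger_gap: -0.0002
gripper_force: 0.0
```

```bash
python3 lug.py; python3 - <<'E'
from h import *
for n in("scene","side"):
    W=cloud(robot.get_image(n)); W0=np.load(n+"0W.npy")
    for nm,c,zr in(("jarc",(.48,-.0),(.09,.11)),("oil",(.69,.01),(.06,.25)),("ja",(.72,.22),(.2,.23)),("jb",(.72,.32),(.2,.23))):
        f=lambda w:np.nanmedian(w[(np.hypot(w[...,0]-c[0],w[...,1]-c[1])<.06)&(w[...,2]>zr[0])&(w[...,2]<zr[1])],0).round(4)
        print(n,nm,f(W),f(W0))
E
```

```text
[ 0.42377488 -0.22968897  0.1983102 ] [-0.48514927 -0.14175886 -0.04228298] -0.000189811700535389
bar 2002 ((0.5355146527290344, -0.24197956919670105), (0.08333442360162735, 0.012998453341424465), 12.513336181640625) local 0.0002 -0.0008 0.12868266034503995
lug 452 ((0.43658900260925293, -0.28472700715065), (0.026429204270243645, 0.012555745430290699), 13.20889949798584) local 0.0202 -0.1066 0.10205604140233637
tab 2305 ((0.4362175166606903, -0.2853062152862549), (0.06250553578138351, 0.04499160498380661), 12.934616088867188) local 0.0207 -0.1071 0.06620342348675057
key 649 ((0.42441192269325256, -0.231813445687294), (0.026194175705313683, 0.027468420565128326), 12.802660942077637) local -0.0341 -0.1069 0.05803452508542775
plate 0.06887801807360737
scene jarc [ 0.4838 -0.0017  0.1017] [ 0.4833 -0.0015  0.102 ]
scene oil [0.7125 0.0144 0.1458] [0.7123 0.0145 0.1461]
scene ja [0.7372 0.215  0.2204] [0.7375 0.2151 0.2206]
scene jb [0.7333 0.3193 0.2205] [0.7339 0.3186 0.2206]
side jarc [ 0.4914 -0.0122  0.0994] [ 0.4759 -0.0086  0.0993]
side oil [ 6.883e-01 -3.000e-04  1.437e-01] [ 6.885e-01 -5.000e-04  1.429e-01]
side ja [0.7267 0.2037 0.2174] [0.727  0.2049 0.2171]
side jb [0.7241 0.3099 0.2168] [0.7247 0.3097 0.2172]
```

Tray, key and jars are fine. A quick check push on the lug confirms the tab is hard on its stop.

Request:
apply_moves(moves=[[[0, 0, 0.06], [0, 0, 0], 0], [[0, 0, 0.12], [0, 0, 0], 0], [[0, 0, 0.175], [0, 0, 0], 0], [[0, 0.01, 0.185], [0, 0, 0], 0], [[0, 0.03, 0.185], [0, 0, 0], 0], [[0, 0.04, 0.185], [0, 0, 0], 0], [[0, 0.045, 0.185], [0, 0, 0], 0], [[0, 0.05, 0.185], [0, 0, 0], 0], [[0, 0.05, 0.185], [0, 0, 0], 0]])

```text
clock: 23.12
position: [0.4311, -0.26, 0.0883]
tcp_rot: [-3.122, -0.349, -0.001]
ft_force: [0.5, -1.1, 0.7]
finger_gap: -0.0001
gripper_force: 0.0
```

Request:
apply_moves(moves=[[[0, 0.003, 0], [0, 0, 0], 0], [[0, 0.006, 0], [0, 0, 0], 0], [[0, 0.009, 0], [0, 0, 0], 0], [[0, 0.012, 0], [0, 0, 0], 0], [[0, 0.012, 0], [0, 0, 0], 0]])

```text
clock: 23.53
position: [0.4327, -0.2659, 0.0882]
tcp_rot: [-3.12, -0.35, -0.0]
ft_force: [-0.1, 1.9, 1.5]
finger_gap: 0.0001
gripper_force: 0.9
```

Request:
apply_moves(moves=[[[0, 0.0015, 0], [0, 0, 0], 0], [[0, 0.003, 0], [0, 0, 0], 0], [[0, 0.003, 0], [0, 0, 0], 0], [[0, 0.003, 0], [0, 0, 0], 0]])

```text
clock: 23.87
position: [0.4328, -0.2663, 0.0881]
tcp_rot: [-3.118, -0.351, 0.001]
ft_force: [-1.2, 6.1, 5.3]
finger_gap: 0.0
gripper_force: 3.3
```

Firm stop (6 N, no travel). Retreat and hand in.

Request:
apply_moves(moves=[[[0, -0.01, 0], [0, 0, 0], 0], [[0, -0.03, 0], [0, 0, 0], 0], [[0, -0.03, -0.06], [0, 0, 0], 0], [[0, -0.03, -0.12], [0, 0, 0], 0], [[0, -0.03, -0.18], [0, 0, 0], 0], [[0, -0.03, -0.22], [0, 0, 0], 0], [[0, -0.03, -0.22], [0, 0, 0], 0], [[0, -0.03, -0.22], [0, 0, 0], 0]])

```text
clock: 24.53
position: [0.4298, -0.2514, 0.2213]
tcp_rot: [3.121, 0.35, 0.006]
ft_force: [-0.2, 0.6, -0.8]
finger_gap: 0.0001
gripper_force: 0.0
```

```bash
python3 lug.py; python3 -c "
from workcell import robot
print(robot.sign_off())"
```

```text
[ 0.42984199 -0.25139705  0.22131252] [-0.20734425  0.61168033 -0.75403203] 7.603649354734578e-05
bar 1666 ((0.5356195569038391, -0.24253828823566437), (0.08305107057094574, 0.012255517765879631), 12.59461784362793) local 0.0008 -0.0008 0.12869890857251304
lug 381 ((0.43661850690841675, -0.2850070893764496), (0.02659403532743454, 0.01259542629122734), 11.36044979095459) local 0.0205 -0.1067 0.10203266160651427
tab 2181 ((0.43543297052383423, -0.2859727144241333), (0.06300222873687744, 0.043568484485149384), 13.170049667358398) local 0.0211 -0.1081 0.06621250586479896
key 551 ((0.42403507232666016, -0.23149250447750092), (0.0261310413479805, 0.02564719133079052), 12.405877113342285) local -0.0345 -0.1072 0.05807268939108903
plate 0.06885683625005543
the job is handed in; nothing more can be done
None
```

The job is handed in at about 24.5 s: the tray sits home on the scale with its tail between the cheeks and was let go, then the lock tab was slid to its stop and the zero key pressed right down and released; the jars and bottle stayed put, and no verdict came back at hand-in.

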